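# Set out the sampling place beside the balance

### The job

Set out the sampling place on the board with the three cork pads: stand the squat jar on the middle pad with the steel cup upright on top of its lid, and stand the tall bottle on the end pad nearer the balance. Take the dropper vial out of the crowded rack and stand it on the other end pad, so that the jar is between bottle and vial. Everything stands upright and well centred on its pad (the cup on the jar's lid), and the two flat-capped vials in the dropper vial's row stay where they are in the rack.

Things in the scene. Friction and masses are not known exactly. Their poses are not given: they have to be found in the camera images.
- tall_bottle: Tall amber glass bottle with a paper label and black screw cap. Body 48 mm across and straight up to 88 mm, then sloping shoulder and short neck; cap 30 mm across from 104 to 118 mm; 118 mm tall. 150 to 310 g. Loose, upright on the bench at one side. Origin: centre of its underside; z along the bottle.
- squat_jar: Squat amber glass jar with a wide flat black lid. Glass 56 mm across up to 40 mm, lid 60 mm across from 40 to 56 mm; 56 mm tall, lid top flat. 125 to 250 g. Loose, upright on the bench at one side. Origin: centre of its underside; z along the jar.
- steel_cup: Small straight-sided open steel weighing cup, 46 mm across outside, 34 mm tall, wall 2 mm, mouth up. 35 to 70 g. Loose, on the bench at one side. Origin: centre of its underside; z up through the mouth.
- dropper_vial: Amber glass vial, 26 mm across to 58 mm, collar 20 mm across to 68 mm, then a thin black dropper bulb; 94 mm tall, 30 to 65 g. In any of 3 places of a white rack's robot-side row, 8 to 13 mm from its row neighbours or end plate: grip it with the fingers closing across the row; behind it 31 mm are free before a row of 50 mm vials. Origin: centre of its underside, 6 mm above the bench; z up.
- plain_vial_a: Amber glass vial with flat black cap, 26 mm across, 72 mm tall, loose in the dropper vial's row of the white rack (block 120 mm along the row, 100 mm deep, 30 mm tall; holes 28 mm wide, 24 mm deep, 34 mm apart; aluminium end plates 75 mm tall, 60 mm from its middle). The row is the line through the two flat-capped vials. Must stay there. Origin: centre of its underside; z along it.
- plain_vial_b: Amber glass vial with flat black cap, 26 mm across, 72 mm tall, loose in the dropper vial's row of the white rack (block 120 mm along the row, 100 mm deep, 30 mm tall; holes 28 mm wide, 24 mm deep, 34 mm apart; aluminium end plates 75 mm tall, 60 mm from its middle). The row is the line through the two flat-capped vials. Must stay there. Origin: centre of its underside; z along it.
- pad_left: The left-hand one (as the robot sees it) of three identical round cork pads, 76 mm across, 4 mm thick, 100 mm apart in a row on a grey board (300 x 90 x 6 mm). Fixed. Origin: centre of its underside, 6 mm above the bench; its top is 10 mm above the bench. z up; y along the row to the left (as the robot sees it), x across the board, away from the robot.
- pad_middle: The middle one of three identical round cork pads, 76 mm across, 4 mm thick, 100 mm apart in a row on a grey board (300 x 90 x 6 mm). Fixed. Origin: centre of its underside, 6 mm above the bench; its top is 10 mm above the bench. z up; y along the row to the left (as the robot sees it), x across the board, away from the robot.
- pad_right: The right-hand one (as the robot sees it) of three identical round cork pads, 76 mm across, 4 mm thick, 100 mm apart in a row on a grey board (300 x 90 x 6 mm). Fixed. Origin: centre of its underside, 6 mm above the bench; its top is 10 mm above the bench. z up; y along the row to the left (as the robot sees it), x across the board, away from the robot.
- balance: White bench balance, 200 x 170 mm, 61 mm tall, with a round steel pan 116 mm across and a small dark display in front. Fixed, far out on the left or on the right of the bench; it is only the landmark. Origin: centre of its underside.
Not all that is in view belongs to the job. What is shaped like the steel_cup but blue is not meant.

How it is judged:
At the end, for the whole second after the job is handed in: Jar on the middle pad, tall bottle on the end pad nearer the balance, dropper vial on the other, each within 14 mm of the pad centre; cup on the jar lid within 14 mm; all upright within 0.12 rad and still; both flat-capped vials within 10 mm of their start and 0.2 rad of upright (horizontal distance between squat_jar and pad_middle below 0.014 m and z of squat_jar in the frame of pad_middle between -0.0005 and 0.009 m and ((y of balance in the frame of pad_middle above 0 m and horizontal distance between tall_bottle and pad_left below 0.014 m and z of tall_bottle in the frame of pad_left between -0.0005 and 0.009 m and horizontal distance between dropper_vial and pad_right below 0.014 m and z of dropper_vial in the frame of pad_right between -0.0005 and 0.009 m) or (y of balance in the frame of pad_middle below 0 m and horizontal distance between tall_bottle and pad_right below 0.014 m and z of tall_bottle in the frame of pad_right between -0.0005 and 0.009 m and horizontal distance between dropper_vial and pad_left below 0.014 m and z of dropper_vial in the frame of pad_left between -0.0005 and 0.009 m)) and horizontal distance between steel_cup and squat_jar below 0.014 m and z of steel_cup in the frame of squat_jar between 0.052 and 0.06 m and angle between each of tall_bottle, squat_jar, steel_cup, dropper_vial's own z axis and vertical below 0.12 rad and linear speed of each of tall_bottle, squat_jar, steel_cup, dropper_vial below 0.02 m/s and distance of each of plain_vial_a, plain_vial_b from where it was at the start of the episode below 0.01 m and angle between each of plain_vial_a, plain_vial_b's own z axis and vertical below 0.2 rad); the robot touches nothing.
It fails at once if a flat-capped vial is pulled out of its place in the rack or tipped (distance of any of plain_vial_a, plain_vial_b from where it was at the start of the episode above 0.02 m or angle between any of plain_vial_a, plain_vial_b's own z axis and vertical above 0.35 rad).
It also fails if it takes over 128 s, if anything falls off the work surface, if the arm or the gripper's body presses on something with over 40 N, if the wrist force passes 120 N, or if a joint passes its speed limit or range.

### The arm

A 6-joint arm with a two-finger parallel gripper is mounted at the origin on the work surface. World frame = base frame: x ahead of the robot, y to its left, z up, the work surface at z = 0. Lengths are in m, angles in rad, forces in N, time in s.
With the tool pointing down it reaches from about 0.375 to 0.975 m from the base axis. Payload 3.8 kg.
Tool frame: the origin (TCP) lies midway between the tips of the shut fingers; the grasp point (between the pads) lies 19 mm behind it; z points along the fingers, y is the line along which they close (so a half turn about z gives the same grasp; the last joint's range is limited). The gripper opens to 85 mm and grips with 20 to 120 N. Pads are 22 mm wide; open, the fingers measure 114 mm over their backs; the gripper's body (76 mm by 85 mm) begins 54 mm behind the grasp point. The pads swing forward as they close: fully open they stand 13 mm farther back than shut.
Start: joints at [-1.199, 0.264, 1.604, -0, 1.274, -0.037], TCP at [0.268, -0.619, 0.231] pointing down, gripper open.
Joint ranges: [-2.63, 2.63], [-0.94, 2.18], [0.31, 2.57], [-1.31, 4.45], [0, 2.66], [-2.55, 2.55]. Speed limits (rad/s): [2.57, 2.57, 3.14, 3.14, 3.14, 3.14].

### API

Orientations are given as a rotation vector (axis times angle).
In Python, from workcell import bot, cams gives the robot as it stands.
- The arm moves only by the tool play_rows, never from a script. Its argument "rows" is a list of rows, each a list of 2 entries, a list of its own where there are three numbers: the shift along the tool's x, y, z scaled (see below), then the turn, a rotation vector about the tool's x, y, z scaled (see below). A call has 1 to 20 rows; each row is the pose to reach, as a shift and turn from the pose commanded when the call began, along the tool's axes at that moment; what a row does not reach only later rows make up. The controller multiplies each number of a shift by 250 mm and each number of a turn by 45 degrees. A row lasts 1/12 s, in which the tool goes at most 41.7 mm and 7.16 degrees, less where a joint would pass 70% of its speed; a pose out of reach is approached as far as the arm can. A call with a number of a shift or a turn outside -1 to 1 is refused whole. A call with a gripper value outside its range is refused whole. "claw" is the opening, from -1 (shut) to 1 (fully open), set as the call begins (left out, the last holds). The fingers move at their own pace and stop on an object; "newtons" is the grip in N (left out, the last holds). Time passes only in rows, so rows that repeat a pose let the fingers close. It gives the time, the measured TCP pose, the force, the opening and the grip force at its end, in the units of the state.
- bot.read_state(): the state, without advancing time (a new reading comes with each control period).
- cams.read_camera(name): name is "side" or "top"; returns a dict with "image" (400x640x3 uint8, red, green, blue), "K" (3x3 intrinsics, pixels), "T" (4x4, takes a point from camera to world coordinates). Camera axes: x right, y down, z forward; pixel columns grow to the right and rows downward; lengths in m; the calibration is good to about 2 mm. A picture is of the moment at which its call begins. There is no depth.
- bot.finish_job(): hands the job in; it is judged then, once.
The state is a dict: "time": time; "q": joint angles; "joint_vel": joint speeds; "joint_torque": joint torques, N m; "tool_pos": TCP position; "tcp_rot": TCP orientation; "wrist_force": force on the tool from outside, world axes, zero at the start; "torque": the same for the moment, N m; "width": opening from 0.0 (shut) to 1.0 (fully open); "grip_force": force on a finger pad.
Only numpy, scipy, OpenCV 4.12 (cv2) and the standard library are available. Lean on these libraries where they do the work, as an engineer would, in place of code of your own. Each camera call takes 0.05 s, during which the arm holds its last target. There are 200 camera calls.

## Working session

There is one attempt and no reset: what is moved stays moved. The work goes in short steps, Python scripts to look and compute and a tool call to move; the robot and the scene stay as the last step left them, time stands still between calls to the robot, and variables do not carry over. Pictures are saved under pics/ and viewed, at most 14 in all, crops included, and the job is handed in when it is done.

Besides the shell and the picture viewer there is one more tool, called after "Emit:" as name(argument=value, ...) on one line, values as JSON. play_rows: Moves the arm, as the interface text tells. Its arguments: {"type":"object","properties":{"rows":{"type":"array","items":{"type":"array"}},"claw":{"type":"number"},"newtons":{"type":"number"}},"required":["rows"]}

```bash
mkdir -p pics; python3 - <<'E'
from workcell import bot,cams
import cv2,pickle
s=bot.read_state();print(s)
for n in("top","side"):
    c=cams.read_camera(n);cv2.imwrite(f"pics/{n}0.png",cv2.cvtColor(c["image"],cv2.COLOR_RGB2BGR));pickle.dump(c,open(f"{n}0.pkl","wb"));print(c["K"],c["T"])
E
```

```text
{'time': 0.0, 'q': array([-1.19887636e+00,  2.64761784e-01,  1.60536795e+00,  2.22536116e-05,
        1.27370669e+00, -3.69133289e-02]), 'joint_vel': array([-0.00106553, -0.0003223 , -0.00095885, -0.0001971 ,  0.00052021,
       -0.00015585]), 'joint_torque': array([ 2.71704717e-03, -5.15112484e+01, -3.67311072e+01,  4.45290025e-04,
        1.30230215e-02, -1.90128208e-05]), 'tool_pos': array([ 0.26807022, -0.61869083,  0.22995949]), 'tcp_rot': array([-3.07401560e+00, -6.37270827e-01,  5.54272254e-04]), 'wrist_force': array([ 0.53175625,  0.56510499, -0.59525037]), 'torque': array([ 0.01674089,  0.00564592, -0.04785773]), 'grip_force': 0.0, 'width': 1.000603925171048}
[[365.31825329   0.         325.72784154]
 [  0.         365.31825329 201.33778827]
 [  0.           0.           1.        ]] [[-4.38822332e-03 -9.83702504e-01  1.79750179e-01  3.90897132e-01]
 [-9.99544547e-01 -1.05208333e-03 -3.01594231e-02  1.93498387e-03]
 [ 2.98570122e-02 -1.79800658e-01 -9.83249858e-01  1.06493452e+00]
 [ 0.00000000e+00  0.00000000e+00  0.00000000e+00  1.00000000e+00]]
[[369.48152011   0.         319.60059772]
 [  0.         369.48152011 196.99060076]
 [  0.           0.           1.        ]] [[-0.87381227 -0.27420668  0.40157542  0.08170979]
 [-0.48617718  0.47710666 -0.73212088  0.85783759]
 [ 0.00915813 -0.83497301 -0.55021468  0.68673531]
 [ 0.          0.          0.          1.        ]]
```

View pics/top0.png

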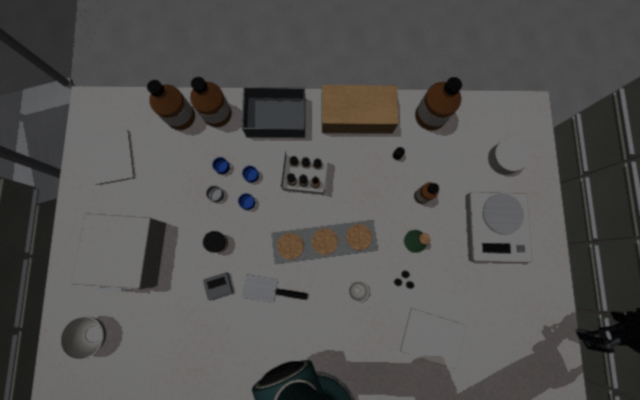

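View pics/side0.png

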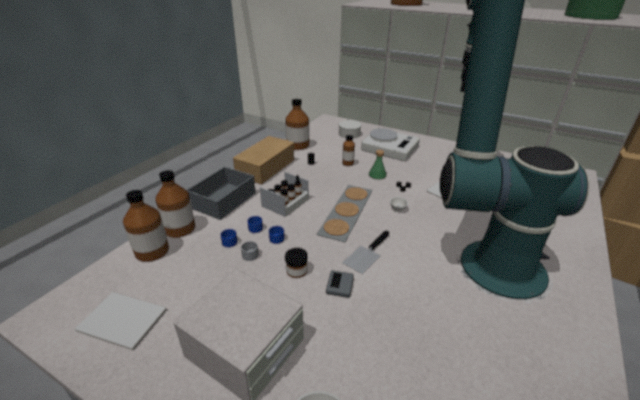

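The top view shows the jar near (214,242), the steel cup (215,194) among blue ones, the rack (304,172), the pads (290,246), (325,241) and (359,237), the bottle (428,192), and the balance on the right (500,228). So the bottle goes on the right pad and the vial on the left. I'll enlarge the parts that matter.

```bash
python3 - <<'E'
import cv2,numpy as np
t=cv2.imread("pics/top0.png");s=cv2.imread("pics/side0.png")
def crop(im,x,y,w,h,k,g=1.6):
    c=cv2.resize(im[y:y+h,x:x+w],None,fx=k,fy=k,interpolation=cv2.INTER_CUBIC)
    c=np.clip(c*g,0,255).astype(np.uint8)
    for i in range(0,w,10):
        cv2.putText(c,str(x+i),(i*k,8),0,.3,(0,255,255)) if i%20==0 else 0; cv2.line(c,(i*k,10),(i*k,14),(0,255,255))
    for i in range(0,h,10):
        cv2.putText(c,str(y+i),(0,i*k+3),0,.3,(0,255,255)) if i%20==0 else 0
    return c
a=crop(t,195,145,140,110,5);cv2.imwrite("pics/c1.png",a)
b=crop(t,265,170,180,100,4);cv2.imwrite("pics/c2.png",b)
c=crop(s,215,165,160,120,5);cv2.imwrite("pics/c3.png",c)
E
```

```text
(no output)
```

View pics/c1.png

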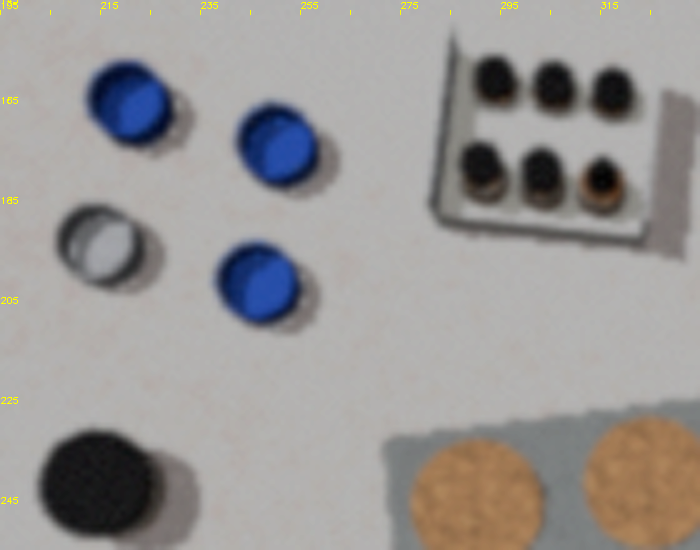

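View pics/c2.png

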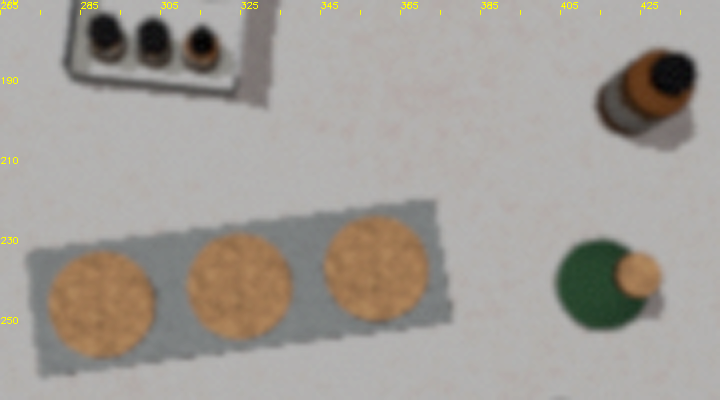

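View pics/c3.png

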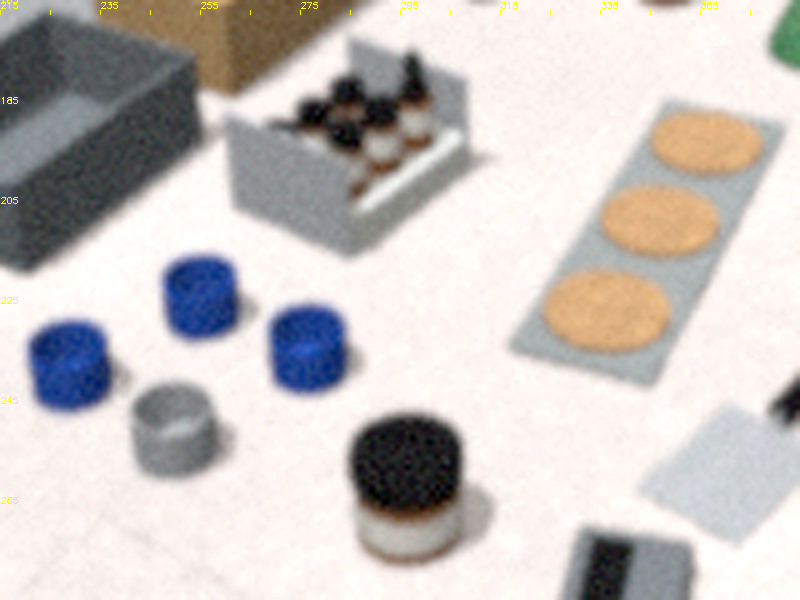

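The top crop shows the dropper vial as the right-most of the robot-side row, with its bulb at (315.8,180.2). The flat caps are at (291.4,177) and (303.6,178). I read the silhouette extents of the cup, jar, pads and bottle too, and will fit positions from them.

```bash
cat > h.py <<'E'
import numpy as np,pickle
from scipy.optimize import least_squares
C={n:pickle.load(open(f"{n}0.pkl","rb")) for n in("top","side")}
def proj(n,P):
    c=C[n];T=c["T"];q=(np.asarray(P)-T[:3,3])@T[:3,:3]@c["K"].T
    return q[:,:2]/q[:,2:]
def ray(n,uv,z):
    c=C[n];T=c["T"];d=T[:3,:3]@np.linalg.solve(c["K"],[*uv,1]);o=T[:3,3]
    return o+d*(z-o[2])/d[2]
A=np.linspace(0,2*np.pi,180)
def ext(n,xy,cyl):
    P=np.vstack([np.c_[xy[0]+r*np.cos(A),xy[1]+r*np.sin(A),0*A+z] for r,z in cyl])
    p=proj(n,P)-0; return np.r_[p[:,0].min(),p[:,0].max(),p[:,1].min(),p[:,1].max()]
def fit(obs,cyl,x0=(.6,0)):
    f=lambda x:np.concatenate([(ext(n,x,cyl)-np.array(o)+.5*0)[~np.isnan(o)] for n,o in obs])
    r=least_squares(f,x0);return r.x,r.fun
E
python3 - <<'E'
from h import *
np.set_printoptions(precision=4,suppress=True)
N=np.nan
cup=[(.023,0),(.023,.034)];jar=[(.028,0),(.03,.04),(.03,.056)];pad=[(.038,.01)]
bot=[(.024,0),(.024,.088),(.015,.104),(.015,.118)]
ct=("top",[206.4,223.6,185.8,202.6]);cs=("side",[241.4,258.6,241.4,260.2])
jt=("top",[202.8,226.2,231,252.4]);js=("side",[285,307.8,247.4,277.4])
for nm,o,c in[("cup",[ct],cup),("cupS",[cs],cup),("jar",[jt],jar),("jarS",[js],jar),
 ("padL",[("top",[277,303.75,232.5,259.5])],pad),("padM",[("top",[311.75,338,228.25,255])],pad),("padR",[("top",[345.75,372.25,223.5,250.25])],pad),
 ("padLs",[("side",[323.5,349.2,218.6,235.6])],pad),("padMs",[("side",[335,359,201.8,216.6])],pad),("padRs",[("side",[344.8,367.8,186.8,200])],pad),
 ("bot",[("top",[414.25,439,182,204])],bot)]:
    x,f=fit(o,c);print(nm,x,f)
print("botcap",ray("top",(433.4,188.5),.118))
for nm,uv,z in[("va",(291.4,177),.078),("vb",(303.6,178),.078),("drop",(315.8,180.2),.1),("r1",(294,160.6),.056),("r3",(317.6,162.6),.056)]:print(nm,ray("top",uv,z))
print("dropS",ray("side",(297.4,175.8),.1))
from scipy.spatial.transform import Rotation as R
print(R.from_rotvec([-3.07401560e+00, -6.37270827e-01,0]).as_matrix())
E
```

```text
cup [0.6029 0.2906] [-0.9602  0.995  -0.5377  0.5363]
cupS [0.6051 0.2893] [-0.6428  0.6603 -1.1731  1.0331]
jar [0.4636 0.2805] [-1.3947  1.4788 -0.4655  0.4447]
jarS [0.4656 0.2757] [-0.5946  0.6041 -1.0968  0.9261]
padL [0.4538 0.0714] [ 0.0762 -0.0769  0.1623 -0.1572]
padM [ 0.4661 -0.0275] [-0.0702  0.0702  0.1303 -0.1278]
padR [ 0.4796 -0.1263] [ 0.1571 -0.1582  0.2314 -0.2235]
padLs [0.4542 0.0736] [ 0.0296 -0.0299  0.6141 -0.5443]
padMs [ 0.4664 -0.0252] [ 0.0128 -0.0131  0.5115 -0.4579]
padRs [ 0.479  -0.1245] [ 0.2416 -0.2412  0.5521 -0.4772]
bot [ 0.601  -0.3177] [-0.7527  0.6754 -0.2584  0.2652]
botcap [ 0.5993 -0.3157  0.118 ]
va [0.6398 0.0666 0.078 ]
vb [0.6371 0.0328 0.078 ]
drop [ 0.6256 -0.001   0.1   ]
r1 [0.6937 0.0612 0.056 ]
r3 [ 0.688  -0.0062  0.056 ]
dropS [0.6299 0.0058 0.1   ]
[[ 0.9176  0.3975 -0.0004]
 [ 0.3975 -0.9176  0.0022]
 [ 0.0004 -0.0022 -1.    ]]
```

Emit:
play_rows(rows=[[[0.85, -0.29, 0], [0, 0, -0.74]], [[0.85, -0.29, 0], [0, 0, -0.74]], [[0.85, -0.29, 0], [0, 0, -0.74]], [[0.85, -0.29, 0], [0, 0, -0.74]], [[0.85, -0.29, 0], [0, 0, -0.74]], [[0.85, -0.29, 0], [0, 0, -0.74]], [[0.85, -0.29, 0], [0, 0, -0.74]]], claw=1, newtons=40)

```text
time: 0.68
tool_pos: [0.4373, -0.4649, 0.2307]
tcp_rot: [-2.76, -1.498, -0.002]
wrist_force: [-0.1, 0.2, 0.5]
width: 1.001
grip_force: 0.0
```

```bash
cat >> h.py <<'E'
from scipy.spatial.transform import Rotation as R
def plan(*wps):
    """wps: (x,y,z,yaw_deg of tool y). numbers for each successive leg from current measured pose"""
    from workcell import bot
    s=bot.read_state();p=s["tool_pos"];M=R.from_rotvec(s["tcp_rot"])
    print("t",round(s["time"],2),"p",p.round(4),"yaw",round(np.degrees(np.arctan2(M.as_matrix()[1,1],M.as_matrix()[0,1])),1),"F",s["wrist_force"].round(1),"w",round(s["width"],3),"g",round(s["grip_force"],1))
    for x,y,z,a in wps:
        a=np.radians(a);yv=np.array([np.cos(a),np.sin(a),0]);zv=np.array([0,0,-1.])
        G=R.from_matrix(np.c_[np.cross(yv,zv),yv,zv])
        d=M.inv().apply(np.array([x,y,z])-p);t=np.degrees((M.inv()*G).as_rotvec())
        print("shift",(d/.25).round(3),"turn",(t/45).round(3),"rows",int(np.ceil(max(np.linalg.norm(d)/.0417,np.linalg.norm(t)/7.16)))+1)
        p=np.array([x,y,z]);M=G
E
python3 - <<'E'
from h import *
import cv2
np.set_printoptions(precision=4,suppress=True)
print(fit([("top",[202.8,226.2,231,252.4])],[(.03,.042),(.03,.056)]))
plan((.6,-.317,.21,0),(.6,-.317,.056,0))
t=cv2.imread("pics/top0.png");s=cv2.imread("pics/side0.png")
def crop(im,x,y,w,h,k,g=1.6):
    c=cv2.resize(im[y:y+h,x:x+w],None,fx=k,fy=k,interpolation=cv2.INTER_CUBIC);c=np.clip(c*g,0,255).astype(np.uint8)
    for i in range(0,w,5):
        cv2.putText(c,str(x+i),(i*k,8),0,.3,(0,0,255)); cv2.line(c,(i*k,10),(i*k,14),(0,0,255))
    for i in range(0,h,5): cv2.putText(c,str(y+i),(0,i*k+3),0,.3,(0,0,255))
    return c
a=crop(t,278,150,52,45,11);b=crop(s,258,170,56,48,11)
c=np.zeros((600,800,3),np.uint8);
c=np.vstack([cv2.resize(a,(616,300)),cv2.resize(b,(616,300))]) if 0 else None
cv2.imwrite("pics/d1.png",a);cv2.imwrite("pics/d2.png",b)
E
```

```text
(array([0.4635, 0.2767]), array([-0.0135,  0.0145, -0.4408,  0.4372]))
t 0.68 p [ 0.4373 -0.4649  0.2307] yaw -33.0 F [-0.1  0.2  0.5] w 1.001 g 0.0
shift [0.851 0.223 0.084] turn [-0.    -0.002 -0.733] rows 7
shift [0.    0.    0.616] turn [0. 0. 0.] rows 5
```

View pics/d1.png

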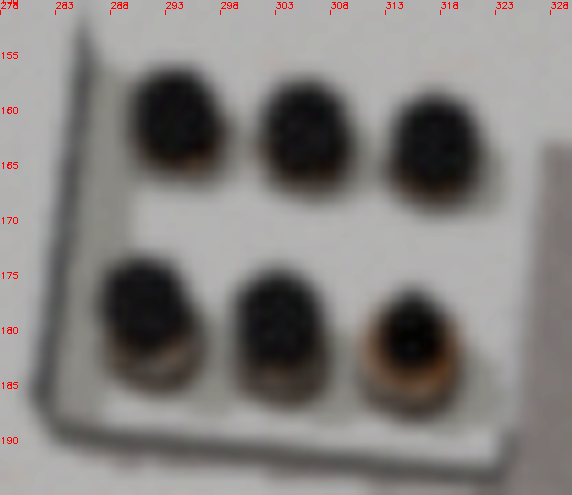

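View pics/d2.png

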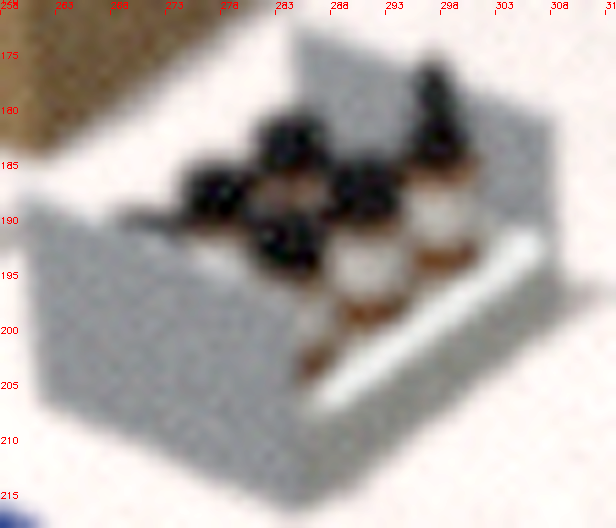

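The enlarged rack shows the dropper's silhouette in the top view at x 310.9–319.6, y 176.2–188.0, and its bulb tip in the side view at (297.5,175.6). I'll move over the bottle.

Emit:
play_rows(rows=[[[0.851, 0.223, 0.084], [0, 0, -0.733]], [[0.851, 0.223, 0.084], [0, 0, -0.733]], [[0.851, 0.223, 0.084], [0, 0, -0.733]], [[0.851, 0.223, 0.084], [0, 0, -0.733]], [[0.851, 0.223, 0.084], [0, 0, -0.733]], [[0.851, 0.223, 0.084], [0, 0, -0.733]], [[0.851, 0.223, 0.084], [0, 0, -0.733]], [[0.851, 0.223, 0.084], [0, 0, -0.733]]])

```text
time: 1.35
tool_pos: [0.5973, -0.3214, 0.2095]
tcp_rot: [-2.226, -2.215, 0.002]
wrist_force: [-0.1, -0.4, -0.4]
width: 1.001
grip_force: 0.0
```

```bash
python3 - <<'E'
from h import *
np.set_printoptions(precision=4,suppress=True)
plan((.6,-.3165,.056,0))
v=[(.013,.032),(.013,.078)];d=[(.013,.032),(.013,.064),(.005,.1)]
print(fit([("top",[310.9,319.6,176.2,188])],d))
print(fit([("top",[287.1,296.2,173,186.2])],v))
print(fit([("top",[299.1,307.8,174,187.1])],v))
print(fit([("side",[294.8,301.2,175.6,195])],d))
E
```

```text
t 1.35 p [ 0.5973 -0.3214  0.2095] yaw -0.3 F [-0.1 -0.4 -0.4] w 1.001 g 0.0
shift [0.02  0.012 0.614] turn [-0.002  0.    -0.006] rows 5
(array([0.6318, 0.0005]), array([-0.2735,  0.274 , -0.0317,  0.0322]))
(array([0.6377, 0.067 ]), array([-0.5369,  0.5616,  0.1987, -0.2082]))
(array([0.635 , 0.0336]), array([-0.4737,  0.4954,  0.1713, -0.1794]))
(array([0.6301, 0.0039]), array([-0.925 ,  0.9408, -0.8651,  0.7734]))
```

Emit:
play_rows(rows=[[[0.02, 0.012, 0.1], [0, 0, 0]], [[0.02, 0.012, 0.25], [0, 0, 0]], [[0.02, 0.012, 0.4], [0, 0, 0]], [[0.02, 0.012, 0.55], [0, 0, 0]], [[0.02, 0.012, 0.62], [0, 0, 0]], [[0.02, 0.012, 0.624], [0, 0, 0]], [[0.02, 0.012, 0.624], [0, 0, 0]]])

```text
time: 1.93
tool_pos: [0.5985, -0.3174, 0.0529]
tcp_rot: [-2.228, -2.211, 0.002]
wrist_force: [0.1, -0.3, 0.4]
width: 0.999
grip_force: 0.0
```

Emit:
play_rows(rows=[[[0, 0, 0], [0, 0, 0]], [[0, 0, 0], [0, 0, 0]], [[0, 0, 0], [0, 0, 0]], [[0, 0, 0], [0, 0, 0]], [[0, 0, 0], [0, 0, 0]], [[0, 0, 0], [0, 0, 0]], [[0, 0, 0], [0, 0, 0]], [[0, 0, 0], [0, 0, 0]], [[0, 0, 0], [0, 0, 0]], [[0, 0, 0], [0, 0, 0]], [[0, 0, 0], [0, 0, 0]], [[0, 0, 0], [0, 0, 0]]], claw=-1)

```text
time: 2.93
tool_pos: [0.6027, -0.3174, 0.0575]
tcp_rot: [2.223, 2.213, 0.001]
wrist_force: [-0.3, -0.0, 6.9]
width: 0.551
grip_force: 41.0
```

```bash
python3 - <<'E'
from h import *
plan((.6,-.3165,.16,0),(.4796,-.1255,.16,0),(.4796,-.1255,.064,0))
E
```

```text
t 2.93 p [ 0.6027 -0.3174  0.0575] yaw -0.3 F [-0.3 -0.   6.9] w 0.551 g 41.0
shift [ 0.002 -0.009 -0.41 ] turn [ 0.005  0.004 -0.006] rows 4
shift [ 0.764 -0.482  0.   ] turn [0. 0. 0.] rows 7
shift [0.    0.    0.384] turn [0. 0. 0.] rows 4
```

Emit:
play_rows(rows=[[[0, 0, -0.1], [0, 0, 0]], [[0, 0, -0.2], [0, 0, 0]], [[0, 0, -0.35], [0, 0, 0]], [[0, 0, -0.42], [0, 0, 0]], [[0, 0, -0.42], [0, 0, 0]], [[0, 0, -0.42], [0, 0, 0]]])

```text
time: 3.43
tool_pos: [0.6016, -0.3163, 0.1607]
tcp_rot: [2.225, 2.214, 0.001]
wrist_force: [-0.4, 0.1, -3.6]
width: 0.549
grip_force: 42.6
```

```bash
python3 - <<'E'
from h import *
plan((.4796,-.1255,.155,0),(.4796,-.1255,.069,0))
E
```

```text
t 3.43 p [ 0.6016 -0.3163  0.1607] yaw -0.3 F [-0.4  0.1 -3.6] w 0.549 g 42.6
shift [ 0.761 -0.492  0.02 ] turn [ 0.003  0.002 -0.006] rows 7
shift [0.    0.    0.344] turn [0. 0. 0.] rows 4
```

Emit:
play_rows(rows=[[[0.08, -0.05, 0.0], [0, 0, 0]], [[0.2, -0.13, 0.0], [0, 0, 0]], [[0.35, -0.23, 0.0], [0, 0, 0]], [[0.5, -0.32, 0.0], [0, 0, 0]], [[0.63, -0.41, 0.0], [0, 0, 0]], [[0.72, -0.465, 0.0], [0, 0, 0]], [[0.76, -0.49, 0.0], [0, 0, 0]], [[0.76, -0.49, 0.0], [0, 0, 0]], [[0.76, -0.49, 0.0], [0, 0, 0]], [[0.76, -0.49, 0.0], [0, 0, 0]]])

```text
time: 4.27
tool_pos: [0.4795, -0.1261, 0.1584]
tcp_rot: [-2.227, -2.216, 0.001]
wrist_force: [-0.1, 0.4, -2.9]
width: 0.549
grip_force: 42.6
```

```bash
python3 - <<'E'
from h import *
plan((.4796,-.1255,.0685,0))
E
```

```text
t 4.27 p [ 0.4795 -0.1261  0.1584] yaw -0.3 F [-0.1  0.4 -2.9] w 0.549 g 42.6
shift [0.002 0.001 0.36 ] turn [-0.001  0.    -0.006] rows 4
```

Emit:
play_rows(rows=[[[0, 0, 0.08], [0, 0, 0]], [[0, 0, 0.18], [0, 0, 0]], [[0, 0, 0.28], [0, 0, 0]], [[0, 0, 0.33], [0, 0, 0]], [[0, 0, 0.345], [0, 0, 0]], [[0, 0, 0.355], [0, 0, 0]], [[0, 0, 0.36], [0, 0, 0]], [[0, 0, 0.36], [0, 0, 0]], [[0, 0, 0.36], [0, 0, 0]]])

```text
time: 5.02
tool_pos: [0.4806, -0.1261, 0.0705]
tcp_rot: [2.226, 2.214, 0.002]
wrist_force: [-0.3, -0.5, -2.6]
width: 0.552
grip_force: 42.6
```

Emit:
play_rows(rows=[[[0, 0, 0.004], [0, 0, 0]], [[0, 0, 0.008], [0, 0, 0]], [[0, 0, 0.012], [0, 0, 0]], [[0, 0, 0.014], [0, 0, 0]], [[0, 0, 0.014], [0, 0, 0]], [[0, 0, 0.014], [0, 0, 0]]])

```text
time: 5.52
tool_pos: [0.4801, -0.1257, 0.0674]
tcp_rot: [2.226, 2.215, 0.001]
wrist_force: [-2.0, 1.3, 5.7]
width: 0.55
grip_force: 43.3
```

Contact on the pad. Now release and rise.

Emit:
play_rows(rows=[[[0, 0, 0], [0, 0, 0]], [[0, 0, 0], [0, 0, 0]], [[0, 0, 0], [0, 0, 0]], [[0, 0, 0], [0, 0, 0]], [[0, 0, 0], [0, 0, 0]], [[0, 0, 0], [0, 0, 0]], [[0, 0, 0], [0, 0, 0]], [[0, 0, -0.1], [0, 0, 0]], [[0, 0, -0.25], [0, 0, 0]], [[0, 0, -0.4], [0, 0, 0]], [[0, 0, -0.55], [0, 0, 0]], [[0, 0, -0.6], [0, 0, 0]], [[0, 0, -0.6], [0, 0, 0]], [[0, 0, -0.6], [0, 0, 0]]], claw=1)

```text
time: 6.68
tool_pos: [0.4798, -0.1256, 0.2163]
tcp_rot: [2.226, 2.215, 0.001]
wrist_force: [-0.7, -0.7, -0.8]
width: 1.001
grip_force: 0.0
```

```bash
python3 - <<'E'
from h import *
plan((.49,.08,.2,10),(.4645,.277,.2,30),(.4645,.277,.026,30))
E
```

```text
t 6.68 p [ 0.4798 -0.1256  0.2163] yaw -0.3 F [-0.7 -0.7 -0.8] w 1.001 g 0.0
shift [0.823 0.037 0.065] turn [ 0.002  0.001 -0.229] rows 6
shift [0.794 0.036 0.   ] turn [ 0.     0.    -0.444] rows 6
shift [0.    0.    0.696] turn [0. 0. 0.] rows 6
```

Emit:
play_rows(rows=[[[0.82, 0.04, 0.06], [0, 0, -0.23]], [[0.82, 0.04, 0.06], [0, 0, -0.23]], [[0.82, 0.04, 0.06], [0, 0, -0.23]], [[0.82, 0.04, 0.06], [0, 0, -0.23]], [[0.82, 0.04, 0.06], [0, 0, -0.23]], [[0.82, 0.04, 0.06], [0, 0, -0.23]]])

```text
time: 7.18
tool_pos: [0.4879, 0.0852, 0.1971]
tcp_rot: [-2.008, -2.408, 0.003]
wrist_force: [-0.4, -1.2, 1.0]
width: 1.001
grip_force: 0.0
```

Emit:
play_rows(rows=[[[0.79, 0.04, 0], [0, 0, -0.44]], [[0.79, 0.04, 0], [0, 0, -0.44]], [[0.79, 0.04, 0], [0, 0, -0.44]], [[0.79, 0.04, 0], [0, 0, -0.44]], [[0.79, 0.04, 0], [0, 0, -0.44]], [[0.79, 0.04, 0], [0, 0, -0.44]], [[0.79, 0.04, 0], [0, 0, -0.44]], [[0.79, 0.04, 0], [0, 0, -0.44]]])

```text
time: 7.85
tool_pos: [0.4646, 0.2745, 0.1985]
tcp_rot: [-1.573, -2.718, 0.006]
wrist_force: [0.2, 0.4, -0.5]
width: 1.0
grip_force: 0.0
```

```bash
python3 - <<'E'
from h import *
plan((.4645,.2765,.026,30))
E
```

```text
t 7.85 p [0.4646 0.2745 0.1985] yaw 29.9 F [ 0.2  0.4 -0.5] w 1.0 g 0.0
shift [0.008 0.007 0.69 ] turn [-0.005  0.001 -0.002] rows 6
```

Emit:
play_rows(rows=[[[0.008, 0.007, 0.1], [0, 0, 0]], [[0.008, 0.007, 0.25], [0, 0, 0]], [[0.008, 0.007, 0.4], [0, 0, 0]], [[0.008, 0.007, 0.55], [0, 0, 0]], [[0.008, 0.007, 0.66], [0, 0, 0]], [[0.008, 0.007, 0.69], [0, 0, 0]], [[0.008, 0.007, 0.69], [0, 0, 0]], [[0.008, 0.007, 0.69], [0, 0, 0]]])

```text
time: 8.52
tool_pos: [0.4668, 0.2773, 0.0287]
tcp_rot: [-1.576, -2.718, 0.0]
wrist_force: [-0.2, -0.4, 0.8]
width: 0.998
grip_force: 0.0
```

Emit:
play_rows(rows=[[[0, 0, 0], [0, 0, 0]], [[0, 0, 0], [0, 0, 0]], [[0, 0, 0], [0, 0, 0]], [[0, 0, 0], [0, 0, 0]], [[0, 0, 0], [0, 0, 0]], [[0, 0, 0], [0, 0, 0]], [[0, 0, 0], [0, 0, 0]], [[0, 0, 0], [0, 0, 0]], [[0, 0, 0], [0, 0, 0]], [[0, 0, 0], [0, 0, 0]]], claw=-1)

```text
time: 9.35
tool_pos: [0.4682, 0.2791, 0.0311]
tcp_rot: [1.572, 2.717, 0.005]
wrist_force: [0.1, -1.1, 5.4]
width: 0.685
grip_force: 42.6
```

Emit:
play_rows(rows=[[[0, 0, -0.1], [0, 0, 0]], [[0, 0, -0.2], [0, 0, 0]], [[0, 0, -0.35], [0, 0, 0]], [[0, 0, -0.42], [0, 0, 0]], [[0, 0, -0.42], [0, 0, 0]], [[0, 0, -0.42], [0, 0, 0]]])

```text
time: 9.85
tool_pos: [0.4675, 0.279, 0.1354]
tcp_rot: [1.573, 2.717, 0.006]
wrist_force: [-0.7, -1.1, -2.5]
width: 0.69
grip_force: 44.5
```

```bash
python3 - <<'E'
from h import *
plan((.475,.12,.13,10),(.4663,-.027,.13,0),(.4663,-.027,.04,0))
E
```

```text
t 9.85 p [0.4675 0.279  0.1354] yaw 29.9 F [-0.7 -1.1 -2.5] w 0.69 g 44.5
shift [-0.567 -0.291  0.02 ] turn [ 0.006 -0.001  0.442] rows 5
shift [-0.573 -0.136  0.   ] turn [0.    0.    0.222] rows 5
shift [0.   0.   0.36] turn [0. 0. 0.] rows 4
```

Emit:
play_rows(rows=[[[-0.1, -0.05, 0], [0, 0, 0.08]], [[-0.25, -0.13, 0], [0, 0, 0.2]], [[-0.4, -0.21, 0], [0, 0, 0.32]], [[-0.52, -0.265, 0], [0, 0, 0.4]], [[-0.567, -0.29, 0], [0, 0, 0.44]], [[-0.567, -0.29, 0], [0, 0, 0.44]], [[-0.567, -0.29, 0], [0, 0, 0.44]]])

```text
time: 10.43
tool_pos: [0.4725, 0.1184, 0.1314]
tcp_rot: [-2.019, -2.404, 0.003]
wrist_force: [0.1, 1.2, -2.1]
width: 0.688
grip_force: 44.4
```

Emit:
play_rows(rows=[[[-0.1, -0.025, 0], [0, 0, 0.04]], [[-0.25, -0.06, 0], [0, 0, 0.1]], [[-0.4, -0.095, 0], [0, 0, 0.16]], [[-0.53, -0.125, 0], [0, 0, 0.2]], [[-0.573, -0.136, 0], [0, 0, 0.22]], [[-0.573, -0.136, 0], [0, 0, 0.22]], [[-0.573, -0.136, 0], [0, 0, 0.22]], [[-0.573, -0.136, 0], [0, 0, 0.22]]])

```text
time: 11.1
tool_pos: [0.4654, -0.0263, 0.1328]
tcp_rot: [-2.216, -2.225, -0.0]
wrist_force: [-0.2, 0.3, -1.8]
width: 0.687
grip_force: 44.4
```

```bash
python3 - <<'E'
from h import *
plan((.4663,-.027,.043,0))
E
```

```text
t 11.1 p [ 0.4654 -0.0263  0.1328] yaw 0.2 F [-0.2  0.3 -1.8] w 0.687 g 44.4
shift [-0.003  0.004  0.359] turn [-0.001 -0.001  0.006] rows 4
```

Emit:
play_rows(rows=[[[-0.003, 0.004, 0.08], [0, 0, 0]], [[-0.003, 0.004, 0.18], [0, 0, 0]], [[-0.003, 0.004, 0.28], [0, 0, 0]], [[-0.003, 0.004, 0.33], [0, 0, 0]], [[-0.003, 0.004, 0.345], [0, 0, 0]], [[-0.003, 0.004, 0.35], [0, 0, 0]], [[-0.003, 0.004, 0.355], [0, 0, 0]], [[-0.003, 0.004, 0.36], [0, 0, 0]], [[-0.003, 0.004, 0.365], [0, 0, 0]], [[-0.003, 0.004, 0.365], [0, 0, 0]]])

```text
time: 11.93
tool_pos: [0.4672, -0.0285, 0.0428]
tcp_rot: [2.217, 2.224, 0.002]
wrist_force: [0.0, 0.6, -1.9]
width: 0.685
grip_force: 44.4
```

Emit:
play_rows(rows=[[[0, 0, 0.004], [0, 0, 0]], [[0, 0, 0.008], [0, 0, 0]], [[0, 0, 0.012], [0, 0, 0]], [[0, 0, 0.014], [0, 0, 0]], [[0, 0, 0.014], [0, 0, 0]], [[0, 0, 0.014], [0, 0, 0]]])

```text
time: 12.43
tool_pos: [0.4672, -0.0286, 0.041]
tcp_rot: [2.218, 2.224, 0.001]
wrist_force: [-7.3, 1.4, 17.1]
width: 0.686
grip_force: 46.3
```

Emit:
play_rows(rows=[[[0, 0, 0], [0, 0, 0]], [[0, 0, 0], [0, 0, 0]], [[0, 0, 0], [0, 0, 0]], [[0, 0, 0], [0, 0, 0]], [[0, 0, 0], [0, 0, 0]], [[0, 0, 0], [0, 0, 0]], [[0, 0, 0], [0, 0, 0]], [[0, 0, -0.1], [0, 0, 0]], [[0, 0, -0.25], [0, 0, 0]], [[0, 0, -0.4], [0, 0, 0]], [[0, 0, -0.55], [0, 0, 0]], [[0, 0, -0.6], [0, 0, 0]], [[0, 0, -0.6], [0, 0, 0]], [[0, 0, -0.6], [0, 0, 0]]], claw=1)

```text
time: 13.6
tool_pos: [0.4671, -0.0286, 0.1894]
tcp_rot: [2.217, 2.223, 0.002]
wrist_force: [-0.6, 0.4, -1.2]
width: 1.002
grip_force: 0.0
```

```bash
python3 - <<'E'
from h import *
plan((.54,.15,.18,-22),(.604,.290,.14,-45),(.604,.29,.006,-45))
E
```

```text
t 13.6 p [ 0.4671 -0.0286  0.1894] yaw 0.2 F [-0.6  0.4 -1.2] w 1.002 g 0.0
shift [0.713 0.293 0.038] turn [ 0.003 -0.     0.492] rows 6
shift [0.615 0.028 0.16 ] turn [0.    0.    0.511] rows 5
shift [0.    0.    0.536] turn [0. 0. 0.] rows 5
```

Emit:
play_rows(rows=[[[0.713, 0.293, 0.04], [0, 0, 0.49]], [[0.713, 0.293, 0.04], [0, 0, 0.49]], [[0.713, 0.293, 0.04], [0, 0, 0.49]], [[0.713, 0.293, 0.04], [0, 0, 0.49]], [[0.713, 0.293, 0.04], [0, 0, 0.49]], [[0.713, 0.293, 0.04], [0, 0, 0.49]]])

```text
time: 14.1
tool_pos: [0.5395, 0.1552, 0.1753]
tcp_rot: [-2.597, -1.762, 0.002]
wrist_force: [0.6, 0.3, 1.1]
width: 0.998
grip_force: 0.0
```

Emit:
play_rows(rows=[[[0.615, 0.028, 0.16], [0, 0, 0.51]], [[0.615, 0.028, 0.16], [0, 0, 0.51]], [[0.615, 0.028, 0.16], [0, 0, 0.51]], [[0.615, 0.028, 0.16], [0, 0, 0.51]], [[0.615, 0.028, 0.16], [0, 0, 0.51]], [[0.615, 0.028, 0.16], [0, 0, 0.51]], [[0.615, 0.028, 0.16], [0, 0, 0.51]]], claw=0.7)

```text
time: 14.68
tool_pos: [0.6014, 0.2888, 0.136]
tcp_rot: [2.9, 1.207, -0.007]
wrist_force: [-0.2, -0.9, -1.0]
width: 0.849
grip_force: 0.0
```

```bash
python3 - <<'E'
from h import *
np.set_printoptions(precision=4,suppress=True)
plan((.604,.29,.008,-45))
# dropper/cup rim-only check
print(fit([("top",[206.4,223.2,185.6,202])],[(.023,.034)]))
print(fit([("side",[241.4,258.6,241.4,np.nan])],[(.023,.034)]))
E
```

```text
t 14.68 p [0.6014 0.2888 0.136 ] yaw -44.8 F [-0.2 -0.9 -1. ] w 0.849 g 0.0
shift [0.013 0.004 0.512] turn [-0.002  0.006  0.005] rows 5
(array([0.601, 0.287]), array([ 0.2626, -0.2638,  0.308 , -0.301 ]))
(array([0.6009, 0.2925]), array([-0.1724,  0.1736, -0.0107]))
```

Emit:
play_rows(rows=[[[0.01, 0, 0.1], [0, 0, 0]], [[0.01, 0, 0.22], [0, 0, 0]], [[0.01, 0, 0.35], [0, 0, 0]], [[0.01, 0, 0.45], [0, 0, 0]], [[0.01, 0, 0.5], [0, 0, 0]], [[0.01, 0, 0.51], [0, 0, 0]], [[0.01, 0, 0.51], [0, 0, 0]], [[0.01, 0, 0.51], [0, 0, 0]]])

```text
time: 15.35
tool_pos: [0.6061, 0.2917, 0.013]
tcp_rot: [-2.901, -1.205, -0.004]
wrist_force: [0.2, -0.4, 0.8]
width: 0.848
grip_force: 0.0
```

Emit:
play_rows(rows=[[[0, 0, 0], [0, 0, 0]], [[0, 0, 0], [0, 0, 0]], [[0, 0, 0], [0, 0, 0]], [[0, 0, 0], [0, 0, 0]], [[0, 0, 0], [0, 0, 0]], [[0, 0, 0], [0, 0, 0]], [[0, 0, 0], [0, 0, 0]], [[0, 0, 0], [0, 0, 0]], [[0, 0, 0], [0, 0, 0]], [[0, 0, 0], [0, 0, 0]]], claw=-1, newtons=30)

```text
time: 16.18
tool_pos: [0.6066, 0.2925, 0.0136]
tcp_rot: [2.9, 1.207, 0.006]
wrist_force: [-0.8, -0.9, 6.1]
width: 0.527
grip_force: 31.1
```

Emit:
play_rows(rows=[[[0, 0, -0.1], [0, 0, 0]], [[0, 0, -0.25], [0, 0, 0]], [[0, 0, -0.4], [0, 0, 0]], [[0, 0, -0.55], [0, 0, 0]], [[0, 0, -0.6], [0, 0, 0]], [[0, 0, -0.6], [0, 0, 0]], [[0, 0, -0.6], [0, 0, 0]]])

```text
time: 16.77
tool_pos: [0.6053, 0.2921, 0.1621]
tcp_rot: [-2.901, -1.206, -0.004]
wrist_force: [-0.3, -0.6, -1.3]
width: 0.525
grip_force: 31.1
```

```bash
cat > look.py <<'E'
import sys,cv2,numpy as np
from workcell import cams
def look(name,n,x,y,w,h,k,g=1.6):
    im=cv2.cvtColor(cams.read_camera(n)["image"],cv2.COLOR_RGB2BGR)
    c=np.clip(cv2.resize(im[y:y+h,x:x+w],None,fx=k,fy=k,interpolation=cv2.INTER_CUBIC)*g,0,255).astype(np.uint8)
    for i in range(0,w,10):
        cv2.putText(c,str(x+i),(i*k,8),0,.3,(0,0,255)); cv2.line(c,(i*k,10),(i*k,14),(0,0,255))
    for i in range(0,h,10): cv2.putText(c,str(y+i),(0,i*k+3),0,.3,(0,0,255))
    cv2.imwrite(f"pics/{name}.png",c)
E
python3 - <<'E'
from h import *
from look import look
plan((.53,.13,.17,-22),(.468,-.0283,.17,0))
look("side1","side",200,90,200,150,4)
E
```

```text
t 16.77 p [0.6053 0.2921 0.1621] yaw -44.8 F [-0.3 -0.6 -1.3] w 0.525 g 31.1
shift [-0.672  0.244 -0.033] turn [ 0.002 -0.003 -0.507] rows 6
shift [-0.68   0.007  0.   ] turn [ 0.     0.    -0.489] rows 6
```

View pics/side1.png

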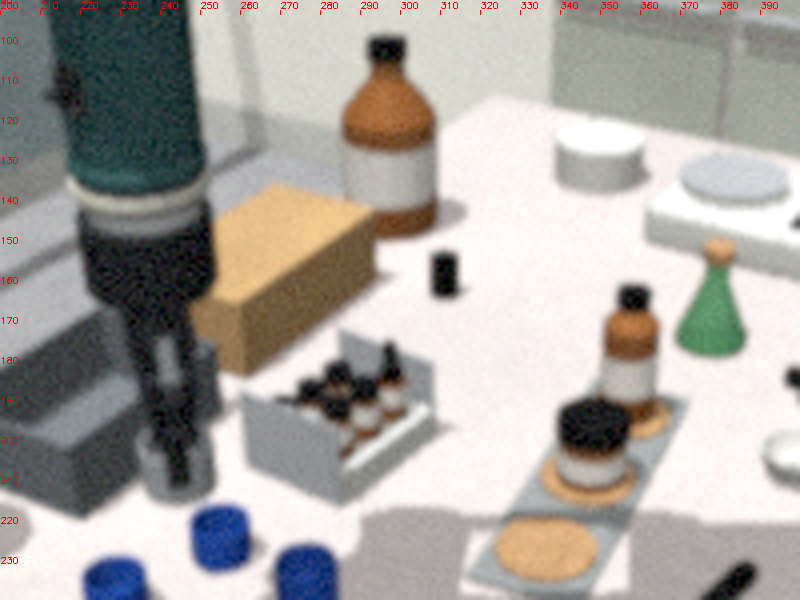

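The side view shows the cup held at x 234.5–254 with its bottom at y≈215.8. The jar on the middle pad and the bottle on the right pad both stand upright. I'll fit the cup's offset within the grip.

```bash
python3 - <<'E'
from h import *
np.set_printoptions(precision=4,suppress=True)
z=.1485
x,f=fit([("side",[234.5,254,np.nan,215.75])],[(.023,z),(.023,z+.034)]);print(x,f,x-[.6053,.2921])
for d in(0,.005):print(ext("side",np.array([.6053,.2921])-d*.707,[(.023,z),(.023,z+.034)]))
print(fit([("side",[np.nan,np.nan,189.5,np.nan])],[(.03,.066)])) if 0 else 0
# jar now in side view: lid 340..357.5
x,f=fit([("side",[339.2,357.6,189.2,np.nan])],[(.03,.052),(.03,.066)],(.467,-.028));print("jar",x,f)
E
```

```text
[0.6069 0.2874] [-0.3808  0.3918 -0.0295] [ 0.0016 -0.0047]
[233.3444 253.7278 194.9357 216.9028]
[235.4319 255.7323 194.6509 216.5834]
jar [ 0.4647 -0.0257] [-0.6098  0.6043 -0.0516]
```

Emit:
play_rows(rows=[[[-0.1, 0.04, -0.01], [0, 0, -0.08]], [[-0.25, 0.09, -0.03], [0, 0, -0.2]], [[-0.4, 0.145, -0.03], [0, 0, -0.32]], [[-0.55, 0.2, -0.03], [0, 0, -0.44]], [[-0.65, 0.235, -0.03], [0, 0, -0.5]], [[-0.672, 0.244, -0.03], [0, 0, -0.5]], [[-0.672, 0.244, -0.03], [0, 0, -0.5]]])

```text
time: 17.4
tool_pos: [0.5269, 0.1277, 0.1655]
tcp_rot: [-2.611, -1.744, 0.008]
wrist_force: [0.8, -0.1, -0.6]
width: 0.526
grip_force: 31.1
```

Emit:
play_rows(rows=[[[-0.1, 0, 0], [0, 0, -0.08]], [[-0.25, 0, 0], [0, 0, -0.2]], [[-0.4, 0.003, 0], [0, 0, -0.32]], [[-0.55, 0.005, 0], [0, 0, -0.42]], [[-0.64, 0.007, 0], [0, 0, -0.49]], [[-0.67, 0.007, 0], [0, 0, -0.49]], [[-0.67, 0.007, 0], [0, 0, -0.49]], [[-0.67, 0.007, 0], [0, 0, -0.49]], [[-0.67, 0.007, 0], [0, 0, -0.49]]])

```text
time: 18.15
tool_pos: [0.4682, -0.0247, 0.1682]
tcp_rot: [-2.227, -2.215, -0.001]
wrist_force: [0.3, 0.2, 0.6]
width: 0.524
grip_force: 31.1
```

```bash
python3 - <<'E'
from h import *
plan((.467,-.0255,.0815,0))
E
```

```text
t 18.15 p [ 0.4682 -0.0247  0.1682] yaw -0.3 F [0.3 0.2 0.6] w 0.524 g 31.1
shift [-0.004 -0.005  0.347] turn [-0.    -0.001 -0.007] rows 4
```

Emit:
play_rows(rows=[[[-0.004, -0.004, 0.08], [0, 0, 0]], [[-0.004, -0.004, 0.18], [0, 0, 0]], [[-0.004, -0.004, 0.27], [0, 0, 0]], [[-0.004, -0.004, 0.31], [0, 0, 0]], [[-0.004, -0.004, 0.325], [0, 0, 0]], [[-0.004, -0.004, 0.335], [0, 0, 0]], [[-0.004, -0.004, 0.342], [0, 0, 0]], [[-0.004, -0.004, 0.348], [0, 0, 0]], [[-0.004, -0.004, 0.348], [0, 0, 0]], [[-0.004, -0.004, 0.348], [0, 0, 0]]])

```text
time: 18.98
tool_pos: [0.4673, -0.027, 0.0824]
tcp_rot: [2.226, 2.215, 0.002]
wrist_force: [0.0, -0.3, -1.1]
width: 0.527
grip_force: 31.1
```

Emit:
play_rows(rows=[[[0, 0, 0.002], [0, 0, 0]], [[0, 0, 0.005], [0, 0, 0]], [[0, 0, 0.008], [0, 0, 0]], [[0, 0, 0.01], [0, 0, 0]], [[0, 0, 0.01], [0, 0, 0]], [[0, 0, 0.01], [0, 0, 0]]])

```text
time: 19.48
tool_pos: [0.4668, -0.0271, 0.0796]
tcp_rot: [2.227, 2.215, 0.0]
wrist_force: [-1.7, 0.6, 5.5]
width: 0.524
grip_force: 31.6
```

Emit:
play_rows(rows=[[[0, 0, 0], [0, 0, 0]], [[0, 0, 0], [0, 0, 0]], [[0, 0, 0], [0, 0, 0]], [[0, 0, 0], [0, 0, 0]], [[0, 0, 0], [0, 0, 0]], [[0, 0, 0], [0, 0, 0]], [[0, 0, -0.1], [0, 0, 0]], [[0, 0, -0.25], [0, 0, 0]], [[0, 0, -0.4], [0, 0, 0]], [[0, 0, -0.45], [0, 0, 0]], [[0, 0, -0.45], [0, 0, 0]], [[0, 0, -0.45], [0, 0, 0]]], claw=1)

```text
time: 20.48
tool_pos: [0.4673, -0.027, 0.1925]
tcp_rot: [2.226, 2.214, 0.003]
wrist_force: [-0.6, -0.1, -0.9]
width: 1.004
grip_force: 0.0
```

```bash
python3 - <<'E'
from h import *
plan((.632,.001,.17,-4.8),(.632,.001,.038,-4.8))
E
```

```text
t 20.48 p [ 0.4673 -0.027   0.1925] yaw -0.3 F [-0.6 -0.1 -0.9] w 1.004 g 0.0
shift [0.115 0.658 0.092] turn [0.003 0.    0.1  ] rows 6
shift [0.    0.    0.528] turn [0. 0. 0.] rows 5
```

Emit:
play_rows(rows=[[[0.115, 0.658, 0.09], [0, 0, 0.1]], [[0.115, 0.658, 0.09], [0, 0, 0.1]], [[0.115, 0.658, 0.09], [0, 0, 0.1]], [[0.115, 0.658, 0.09], [0, 0, 0.1]], [[0.115, 0.658, 0.09], [0, 0, 0.1]], [[0.115, 0.658, 0.09], [0, 0, 0.1]], [[0.115, 0.658, 0.09], [0, 0, 0.1]], [[0.115, 0.658, 0.09], [0, 0, 0.1]], [[0.115, 0.658, 0.09], [0, 0, 0.1]]], claw=0.04)

```text
time: 21.23
tool_pos: [0.6298, 0.0007, 0.1693]
tcp_rot: [-2.313, -2.126, 0.0]
wrist_force: [-0.0, -0.5, 0.5]
width: 0.521
grip_force: 0.0
```

```bash
python3 - <<'E'
from h import *
from look import look
plan((.632,.001,.038,-4.8))
look("side2","side",240,110,150,120,5)
E
```

```text
t 21.23 p [0.6298 0.0007 0.1693] yaw -4.8 F [-0.  -0.5  0.5] w 0.521 g 0.0
shift [0.002 0.009 0.525] turn [-0.  0. -0.] rows 5
```

View pics/side2.png

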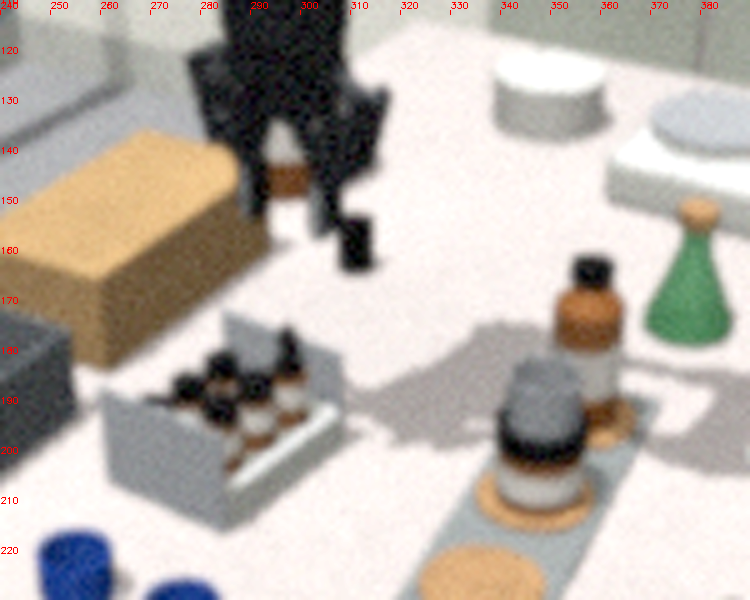

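The side view shows the cup upright on the jar lid near (349,188), and the open fingers above the dropper vial with the tips around (298,155). I'll descend on the vial.

Emit:
play_rows(rows=[[[0.002, 0.004, 0.08], [0, 0, 0]], [[0.002, 0.005, 0.18], [0, 0, 0]], [[0.002, 0.005, 0.26], [0, 0, 0]], [[0.002, 0.005, 0.33], [0, 0, 0]], [[0.002, 0.005, 0.4], [0, 0, 0]], [[0.002, 0.005, 0.46], [0, 0, 0]], [[0.002, 0.005, 0.51], [0, 0, 0]], [[0.002, 0.005, 0.535], [0, 0, 0]], [[0.002, 0.005, 0.54], [0, 0, 0]], [[0.002, 0.005, 0.54], [0, 0, 0]], [[0.002, 0.005, 0.54], [0, 0, 0]]])

```text
time: 22.2
tool_pos: [0.6333, 0.0013, 0.0352]
tcp_rot: [2.311, 2.126, 0.002]
wrist_force: [-0.3, 0.5, 0.5]
width: 0.522
grip_force: 0.0
```

Emit:
play_rows(rows=[[[0, 0, 0], [0, 0, 0]], [[0, 0, 0], [0, 0, 0]], [[0, 0, 0], [0, 0, 0]], [[0, 0, 0], [0, 0, 0]], [[0, 0, 0], [0, 0, 0]], [[0, 0, 0], [0, 0, 0]], [[0, 0, 0], [0, 0, 0]], [[0, 0, 0], [0, 0, 0]]], claw=-1, newtons=25)

```text
time: 22.87
tool_pos: [0.6336, 0.0013, 0.0353]
tcp_rot: [2.311, 2.126, 0.003]
wrist_force: [-0.7, -0.5, 5.5]
width: 0.294
grip_force: 25.9
```

Emit:
play_rows(rows=[[[0, 0, -0.04], [0, 0, 0]], [[0, 0, -0.08], [0, 0, 0]], [[0, 0, -0.13], [0, 0, 0]], [[0, 0, -0.2], [0, 0, 0]], [[0, 0, -0.3], [0, 0, 0]], [[0, 0, -0.42], [0, 0, 0]], [[0, 0, -0.52], [0, 0, 0]], [[0, 0, -0.56], [0, 0, 0]], [[0, 0, -0.56], [0, 0, 0]], [[0, 0, -0.56], [0, 0, 0]]])

```text
time: 23.7
tool_pos: [0.6321, 0.0014, 0.174]
tcp_rot: [-2.312, -2.126, 0.0]
wrist_force: [-0.2, 0.2, -1.2]
width: 0.295
grip_force: 25.6
```

```bash
python3 - <<'E'
from h import *
plan((.4542,.0722,.172,0),(.4542,.0722,.043,0))
E
```

```text
t 23.7 p [0.6321 0.0014 0.174 ] yaw -4.8 F [-0.2  0.2 -1.2] w 0.295 g 25.6
shift [ 0.223 -0.733  0.008] turn [-0.    -0.    -0.106] rows 6
shift [0.    0.    0.516] turn [0. 0. 0.] rows 5
```

Emit:
play_rows(rows=[[[0.03, -0.1, 0], [0, 0, -0.02]], [[0.075, -0.25, 0], [0, 0, -0.05]], [[0.12, -0.4, 0], [0, 0, -0.08]], [[0.165, -0.54, 0], [0, 0, -0.1]], [[0.2, -0.66, 0], [0, 0, -0.1]], [[0.22, -0.72, 0], [0, 0, -0.1]], [[0.223, -0.733, 0], [0, 0, -0.1]], [[0.223, -0.733, 0], [0, 0, -0.1]], [[0.223, -0.733, 0], [0, 0, -0.1]], [[0.223, -0.733, 0], [0, 0, -0.1]]])

```text
time: 24.53
tool_pos: [0.4553, 0.0719, 0.1736]
tcp_rot: [-2.227, -2.215, 0.001]
wrist_force: [-0.2, -0.7, -0.3]
width: 0.299
grip_force: 25.7
```

```bash
python3 - <<'E'
from h import *
from look import look
plan((.4542,.0722,.041,0))
look("side3","side",260,120,140,120,5)
E
```

```text
t 24.53 p [0.4553 0.0719 0.1736] yaw -0.3 F [-0.2 -0.7 -0.3] w 0.299 g 25.7
shift [ 0.001 -0.004  0.53 ] turn [-0.001  0.    -0.007] rows 5
```

View pics/side3.png

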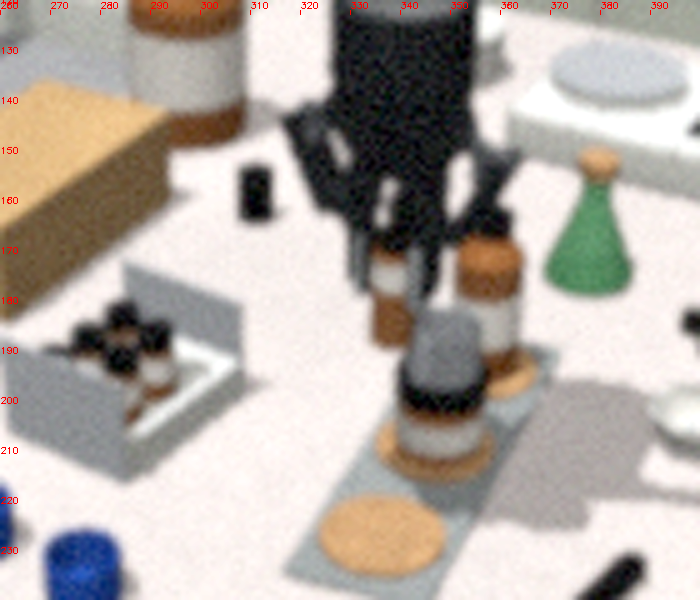

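The side view shows the vial upright in the grip above the left pad, with its bottom at (338,189), and both flat-capped vials still in place. I'll lower it.

Emit:
play_rows(rows=[[[0.001, -0.004, 0.1], [0, 0, 0]], [[0.001, -0.004, 0.22], [0, 0, 0]], [[0.001, -0.004, 0.34], [0, 0, 0]], [[0.001, -0.004, 0.44], [0, 0, 0]], [[0.001, -0.004, 0.49], [0, 0, 0]], [[0.001, -0.004, 0.51], [0, 0, 0]], [[0.001, -0.004, 0.52], [0, 0, 0]], [[0.001, -0.004, 0.528], [0, 0, 0]], [[0.001, -0.004, 0.532], [0, 0, 0]], [[0.001, -0.004, 0.532], [0, 0, 0]], [[0.001, -0.004, 0.532], [0, 0, 0]]])

```text
time: 25.5
tool_pos: [0.4546, 0.0726, 0.0421]
tcp_rot: [2.226, 2.215, 0.003]
wrist_force: [0.6, -0.2, 0.2]
width: 0.29
grip_force: 25.6
```

Emit:
play_rows(rows=[[[0, 0, 0.002], [0, 0, 0]], [[0, 0, 0.005], [0, 0, 0]], [[0, 0, 0.008], [0, 0, 0]], [[0, 0, 0.008], [0, 0, 0]], [[0, 0, 0.008], [0, 0, 0]]])

```text
time: 25.92
tool_pos: [0.4539, 0.0725, 0.0393]
tcp_rot: [2.227, 2.215, 0.001]
wrist_force: [0.3, -0.3, 1.3]
width: 0.295
grip_force: 25.8
```

Emit:
play_rows(rows=[[[0, 0, 0.003], [0, 0, 0]], [[0, 0, 0.003], [0, 0, 0]], [[0, 0, 0.003], [0, 0, 0]]])

```text
time: 26.17
tool_pos: [0.454, 0.0726, 0.0392]
tcp_rot: [2.227, 2.216, 0.001]
wrist_force: [-2.0, -1.1, 8.3]
width: 0.3
grip_force: 26.1
```

Emit:
play_rows(rows=[[[0, 0, 0], [0, 0, 0]], [[0, 0, 0], [0, 0, 0]], [[0, 0, 0], [0, 0, 0]], [[0, 0, 0], [0, 0, 0]], [[0, 0, 0], [0, 0, 0]], [[0, 0, 0], [0, 0, 0]], [[0, 0, -0.1], [0, 0, 0]], [[0, 0, -0.25], [0, 0, 0]], [[0, 0, -0.4], [0, 0, 0]], [[0, 0, -0.55], [0, 0, 0]], [[0, 0, -0.65], [0, 0, 0]], [[0, 0, -0.65], [0, 0, 0]]], claw=0.5)

```text
time: 27.17
tool_pos: [0.4579, 0.073, 0.2078]
tcp_rot: [2.222, 2.21, 0.015]
wrist_force: [0.8, -0.2, 1.0]
width: 0.754
grip_force: 0.0
```

Emit:
play_rows(rows=[[[0.8, 0.2, -0.1], [0, 0, 0]], [[0.8, 0.2, -0.1], [0, 0, 0]], [[0.8, 0.2, -0.1], [0, 0, 0]], [[0.8, 0.2, -0.1], [0, 0, 0]], [[0.8, 0.2, -0.1], [0, 0, 0]], [[0.8, 0.2, -0.1], [0, 0, 0]], [[0.8, 0.2, -0.1], [0, 0, 0]]])

```text
time: 27.75
tool_pos: [0.5044, 0.274, 0.2247]
tcp_rot: [-2.223, -2.219, 0.002]
wrist_force: [-0.8, -0.4, 0.0]
width: 0.75
grip_force: 0.0
```

```bash
python3 - <<'E'
from look import look
look("top4","top",265,165,120,100,6)
look("side4","side",260,140,125,105,6)
E
```

```text
(no output)
```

View pics/top4.png

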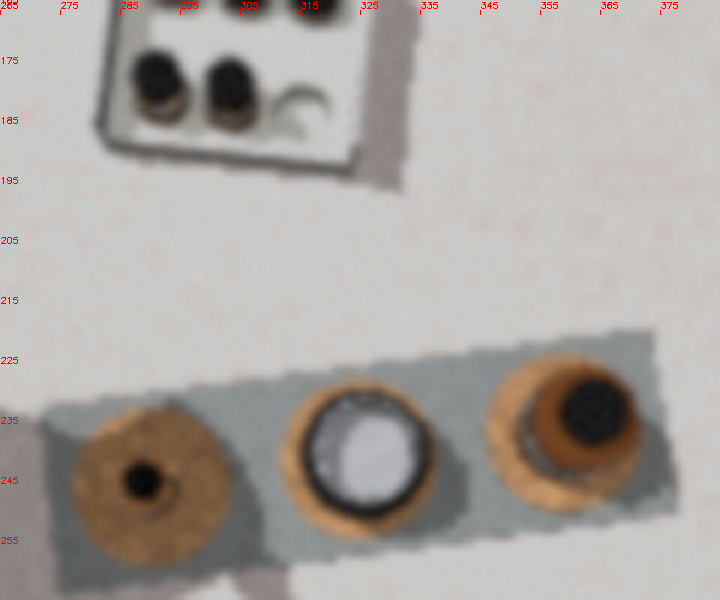

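View pics/side4.png

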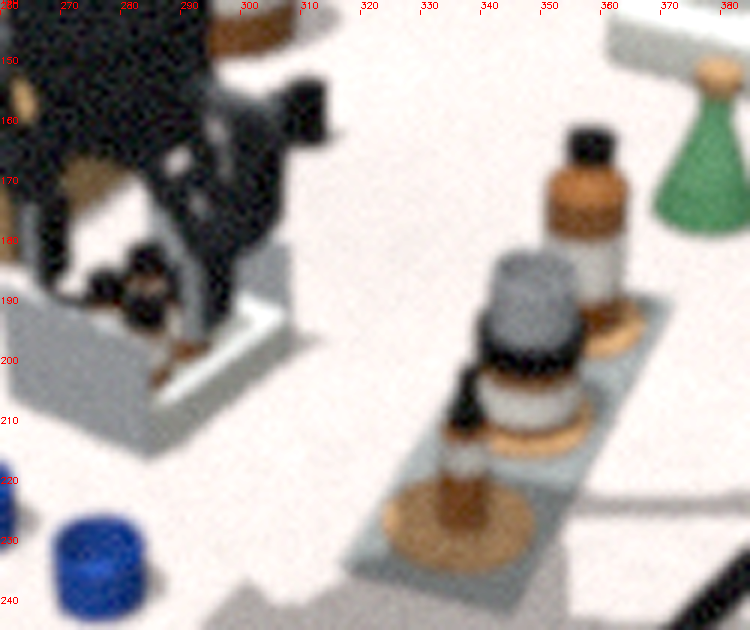

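Everything stands upright. In the top view the vial bulb is at (288.8,245.3), the cup rim is centred at (326.3,241), and the bottle cap at (364.2,233.5). I'll check the centring in numbers.

```bash
python3 - <<'E'
from h import *
np.set_printoptions(precision=4,suppress=True)
L,M,Rr=[.4538,.0714],[.4661,-.0275],[.4796,-.1263]
print("vial",ray("top",(288.8,245.3),.102)[:2]-L,"side bottom fit",fit([("side",[333,341.8,np.nan,228.5])],[(.013,.01),(.013,.05)],L)[0]-L)
print("cup",ray("top",(326.3,241),.1)[:2]-M)
print("bottle",ray("top",(364.2,233.5),.128)[:2]-Rr)
print("jar side",fit([("side",[339.5,357.5,np.nan,211.7])],[(.028,.01),(.03,.05),(.03,.066)],M)[0]-M)
print("cup side",fit([("side",[341.8,356.2,np.nan,np.nan]),("side",[np.nan,np.nan,181.7,np.nan])],[(.023,.066),(.023,.1)],M)[0]-M)
E
```

```text
vial [-0.0038 -0.0019] side bottom fit [ 0.0008 -0.0038]
cup [-0.005  -0.0012]
bottle [-0.0015  0.0007]
jar side [ 0.0044 -0.0113]
cup side [-0.0034  0.0048]
```

The top view shows the jar lid ring (z 66 mm) about 1.2 px, roughly 3–5 mm, off the pad centre. The side jar fit reads 11 mm in y, but it relies on a poor bottom-edge reading, and the top view agrees with the placing pose. All the offsets are inside 14 mm.

```bash
python3 -c "
from workcell import bot
print(bot.finish_job())"
```

```text
the job is handed in; nothing more can be done
None
```

The job is handed in, verdict not shown: bottle on the right pad (balance side), jar with cup on the middle pad and vial on the left pad, all upright and about 5 mm or less off centre in the top view (one weaker side-view fit put the jar about 12 mm off), with both flat-capped vials still in the rack.

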